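# Clamp a freshly glued bookend with the trigger clamp

## Task

Stand the freshly glued oak bookend on the trigger clamp's board, square between the jaws with its facing board towards the fixed jaw, and let go of it. Then pump the ratchet trigger, squeezing it towards the handle and letting it back as often as needed (do not shove the jaw itself), until the sprung foot bears on the bookend and presses it against the fixed jaw with the foot pushed in about half of its spring travel: enough to hold, and never much more, or the fresh glue joint is crushed. The program finishes while still holding the trigger squeezed like that; leave the other things on the table alone.

Things in the scene. Friction and masses are not known exactly. Their poses are not given: they have to be found in the camera images.
- clamp: Trigger clamp on a fixed plywood board; origin on the table, z up. Board x -100..100, y -155..145, top z 18 mm. Closes along -y: steel fixed jaw at the -y end (face at y -115, 60 wide, top z 75), 12 mm push rod along y at x 30, z 50; bare board between the jaws. Black handle and grey trigger point to -x in the +y half. Edge bar along y at x 75, top z 28. All below z 76.
- jaw_face (a point): Centre of the fixed jaw's working face, at (30, -115, 50) mm in the clamp's frame; axes as the clamp's, the face looks to +y.
- foot_face (a point): Centre of the pressing face of the sprung rubber foot (disc 30 mm wide, 8 thick, at z 50) at the front of the moving jaw; it faces the fixed jaw (-y of the clamp). Axes as the clamp's. Starts 66 to 84 mm from the fixed jaw's face. The jaw plate behind it, 44 x 44 mm, begins 24 mm behind the foot's face.
- jaw (a joint): Travel of the moving jaw and its rod towards the fixed jaw, m (0 fully back, up to 0.055; starts 0 to 0.018). Advanced only by the ratchet; friction of about 6 N holds it where it is left.
- foot (a joint): How far the sprung foot is pushed back into the moving jaw, m: 0 relaxed, stop at 0.014. About 1.5 N per mm. About half, 6 mm (9 N), is the right clamping pressure; beyond 10 mm the fresh glue joint counts as crushed.
- trigger (a joint): Trigger angle, rad: 0 let go (spring returns it), 0.36 fully squeezed. Ratchet with 4 mm teeth: after an idle first part, a squeeze moves the jaw 30 mm per rad: 8 mm in a full squeeze (4 to 11 for the first and under load). Let it right back to take the next teeth. Let go, only 3 to 4 mm of foot pressure stays (jaw friction). Vertical pivot at (-8.5, 62) mm in the clamp's frame.
- trigger_grip (a point): Point on the trigger's outer (-y) face, 48 mm from the pivot, z 48 mm; squeeze here, towards +y of the clamp. Moves with the trigger, about 17 mm. Bar 10 mm thick, z 32 to 64, reaching 84 mm from the pivot; yawed 0.18 rad to the clamp's x at rest, -0.18 squeezed. Takes about 4 N at rest, about 15 N at the right pressure. 35 mm free outside it.
- handle_grip (a point): Point opposite on the fixed handle's outer (+y) face, at (-56, 96, 48) mm in the clamp's frame, axes as the clamp's. Handle 18 mm thick, 32 mm tall (z 32 to 64). Over both outer faces: about 49 mm with the trigger let go, 31 mm fully squeezed.
- bookend: Workpiece, loose, about 0.16 kg: oak block 40 (x) x 40 (y) x 60 (z) mm glued to a darker facing board 60 x 12 x 85 mm on its -y side. Origin: centre of the underside (board y -26..-14, block y -14..26); z up. Starts standing on the table right of the clamp. Clamped: origin at (30, -89, 18) mm in the clamp's frame, axes parallel to it; 15 mm sideways and 0.2 rad are near enough.
- bookend_face (a point): Centre of the facing board's outer face (-y), 32 mm above the underside; it goes against the fixed jaw's face. Axes as the bookend's.
- planter: Bystander: ribbed white planter with daisies, 92 mm wide, 170 tall with the flowers, left far side. Origin: centre of underside.
- bowl: Bystander: brown bowl, 120 mm wide, 50 tall, behind the clamp. Origin: centre of underside.
- mug: Bystander: white mug, 80 mm wide, 90 tall, far right. Origin: centre of underside.
- glue: Bystander: white glue bottle, 44 mm wide, 130 tall, right of the clamp and farther away. Origin: centre of underside.
- glasses: Bystander: black reading glasses, 120 x 140 mm, 36 tall, left. Origin: under the middle of the front.
- coaster: Bystander: cork coaster, 94 mm wide, 8 thick, between robot and clamp. Origin: centre of underside.
- book: Bystander: closed book, 200 x 135 x 22 mm, far left. Origin: centre of underside.
There are look-alikes about, which are no part of the job. Leave any blue or orange look-alike of the bookend alone.

How it is judged (in metres and radians):
On the way, in this order (a step that is already met when the one before it is completed fails the run):
1. the bookend stands upright on the clamp's board between the jaws, facing board towards the fixed jaw, let go (x of bookend in the frame of clamp between 0.015 and 0.045 m and z of bookend in the frame of clamp below 0.0225 m and angle between bookend's own z axis and vertical below 0.08 rad and angle between the y axis of bookend and the y axis of clamp, either way round below 0.2 rad and y of bookend_face in the frame of clamp between -0.12 and -0.091 m and contact force between each of the fingers, the arm and bookend below 0.3 N), for 0.2 s.
2. the foot has been pumped up to the bookend and bears on it (value of joint foot above 0.0015 m and contact force between foot and bookend above 1.5 N and contact force between each of the fingers, the arm and bookend below 0.3 N), for 0.1 s.
At the end, for the whole second after the job is handed in: Bookend upright (0.08 rad), square (0.2 rad) and centred (15 mm) on the board, untouched, facing board within 3 mm of the fixed jaw; foot pushed in 3.5 to 8.5 mm, bearing with over 3 N; the robot still holds the trigger squeezed (over 0.02 rad and 1.5 N) (x of bookend in the frame of clamp between 0.015 and 0.045 m and z of bookend in the frame of clamp below 0.0225 m and angle between bookend's own z axis and vertical below 0.08 rad and angle between the y axis of bookend and the y axis of clamp, either way round below 0.2 rad and y of bookend_face in the frame of clamp between -0.12 and -0.112 m and contact force between each of the fingers, the arm and bookend below 0.3 N and value of joint foot between 0.0035 and 0.0085 m and contact force between foot and bookend above 3 N and value of joint trigger above 0.02 rad and contact force between any of the fingers, the arm and trigger above 1.5 N); the arm keeps its last pose, push and grip.
It fails at once if the glue joint is crushed: foot pushed in more than 10 mm (value of joint foot above 0.01 m).
It fails at once if the moving jaw is shoved by the robot directly (contact force between any of the fingers, the arm and jaw above 3 N).
It fails at once if the bookend is knocked over (angle between bookend's own z axis and vertical above 0.6 rad).
It fails at once if another thing on the table is pushed more than 4 cm away (distance of any of planter, bowl, mug, glue, glasses, coaster, book from where it was at the start of the episode above 0.04 m).
It also fails if it takes over 62 s, if anything falls off the work surface, if the arm or the gripper's body presses on something with over 40 N, if the wrist force passes 120 N, or if a joint passes its speed limit or range.

## Robot

A 6-joint arm with a two-finger parallel gripper is mounted at the origin on the work surface. World frame = base frame: x ahead of the robot, y to its left, z up, the work surface at z = 0. Lengths are in m, angles in degrees, forces in N, time in s.
With the tool pointing down it reaches from about 0.375 to 0.925 m from the base axis. Payload 5.7 kg.
Tool frame: the origin (TCP) lies midway between the tips of the shut fingers; the grasp point (between the pads) lies 19 mm behind it; z points along the fingers, y is the line along which they close (so a half turn about z gives the same grasp; the last joint's range is limited). The gripper opens to 88 mm and grips with 3 to 60 N. Pads are 20 mm wide; open, the fingers measure 115 mm over their backs; the gripper's body (75 mm by 178 mm) begins 61 mm behind the grasp point.
Start: joints at [-78.73, 20.558, 86.54, -0, 72.909, -6.595], TCP at [0.184, -0.571, 0.223] pointing down, gripper open.
Joint ranges: [-170.27, 170.27], [-57.76, 135], [12.27, 136.19], [-55.21, 235.2], [11.17, 155.16], [-170.74, 170.74]. Speed limits (degrees/s): [136.94, 136.94, 180, 180, 180, 180].

## Interface

Orientations are given as a 3x3 rotation matrix whose columns are the frame's x, y, z axes.
In Python, from plant import ctrl, fingers, solve_ik, imaging, order, recognise gives the robot as it stands. Calls block until the motion is done:
- ctrl.move_pose(position, orientation): joint-space move of the TCP to a pose.
- ctrl.move_straight(position, orientation=None, max_speed=0.15, contact_N=None): straight line of the TCP; orientation=None keeps the orientation; max_speed is the mean speed in m/s. With contact_N (N) it stops when the force on the tool has changed by that much, and returns True; else False.
- ctrl.goto_joints(angles): joint-space move.
- fingers.gripper_open() and fingers.clamp(f_grip=None): open the fingers fully, or close them until they stop; f_grip is the grip in N (None keeps the last).
- ctrl.pause(seconds).
- solve_ik(position, orientation): joint angles nearest the present ones, or None.
- ctrl.sense(): the state.
- imaging.capture(name): name is "side" or "top"; returns (picture, depth): 420x560x3 uint8, red, green, blue; 420x560 float32, m along the optical axis (not along the pixel's ray), 0 where there is no reading.
- imaging.camera_model(name): a dict with "fx", "fy", "cx", "cy" (pixels), "R" (3x3) and "t" (3): a world point X has camera coordinates R X + t. Camera axes: x right, y down, z forward; pixel columns grow to the right and rows downward; lengths in m; the calibration is good to about 2 mm. A picture is of the moment at which its call begins. camera_model takes no time and is no camera call.
A pose or a line that the arm cannot do raises ctrl.PlanningError and nothing moves.
- order.close_job(): hands the job in; it is judged then, once.
Trained networks look in the newest picture that a camera, given by its name, has taken for a name from the list of things; names that differ only in an ending like _2 or _b are one class to them, and where a whole thing is asked for, a point or a joint stands for the part that bears it (a point fixed in the world has none). Each returns a list of dicts, best first, with "confidence" (0 to 1); they miss things now and then, are a little off and sometimes report something else, mostly with a low value. They report only what shows in the picture. A call takes as long as a camera call. They do not tell look-alikes from the thing itself.
- recognise(name, camera): "extent" ([left, top, right, bottom] in pixels, round what is visible of it).
The state is a dict: "t": time; "joint_pos": joint angles; "qd": joint speeds; "joint_efforts": joint torques, N m; "position": TCP position; "ee_rot": TCP orientation; "force": force on the tool from outside, world axes, zero at the start; "moment": the same for the moment, N m; "gripper_width": finger opening in m; "grip_force": force on a finger pad.
Only numpy, scipy, OpenCV 4.12 (cv2) and the standard library are available. Lean on these libraries where they do the work, as an engineer would, in place of code of your own. Each camera call takes 0.05 s, during which the arm holds its last target. There are 200 camera calls.

## Working session

There is one attempt and no reset: what is moved stays moved. The work goes in short steps, each a Python script; the robot and the scene stay as the last script left them, time stands still between calls to the robot, and variables do not carry over. Pictures are saved under pics/ and viewed, at most 10 in all, crops included, and the job is handed in when it is done.

```bash
mkdir -p pics; ls
python3 - <<'E'
from plant import *
import cv2
import numpy as np
ims=[]
for c in ("top","side"):
    p,d=imaging.capture(c); cv2.imwrite(f"pics/{c}0.png",p[:,:,::-1]); np.save(f"pics/{c}0.npy",d)
    m=imaging.camera_model(c); print(c,m)
    for n in ("bookend","clamp","jaw_face","foot_face","trigger","handle_grip"):
        try: print(n,[(np.round(r["extent"]).tolist(),round(r["confidence"],2)) for r in recognise(n,c)])
        except Exception as e: print(n,e)
s=ctrl.sense();print(s["t"],s["force"])
E
```

```text
pics
top {'fx': 505.00475189636586, 'fy': 505.00475189636586, 'cx': 273.1394042507873, 'cy': 205.25852344826106, 'R': array([[-0.01981658, -0.99964762, -0.01766163],
       [-0.98471996,  0.02257148, -0.17267634],
       [ 0.17301414,  0.01396991, -0.98482026]]), 't': array([0.0908513 , 0.55453564, 1.60110879])}
bookend [([343.0, 202.0, 368.0, 226.0], 0.78), ([382.0, 204.0, 406.0, 234.0], 0.57), ([376.0, 169.0, 397.0, 192.0], 0.57)]
clamp [([218.0, 165.0, 316.0, 228.0], 0.61)]
jaw_face [([221.0, 168.0, 311.0, 232.0], 0.62)]
foot_face [([366.0, 139.0, 386.0, 162.0], 0.7)]
trigger [([240.0, 194.0, 250.0, 224.0], 0.44), ([221.0, 167.0, 312.0, 231.0], 0.42)]
handle_grip [([218.0, 168.0, 312.0, 231.0], 0.67)]
side {'fx': 435.37607973939583, 'fy': 435.37607973939583, 'cx': 270.4654527430281, 'cy': 215.26479184089192, 'R': array([[-0.69812028, -0.71587994, -0.01199944],
       [-0.37132194,  0.37633784, -0.84881673],
       [ 0.61216672, -0.58812052, -0.528551  ]]), 't': array([0.45338024, 0.25583415, 1.05361357])}
bookend [([323.0, 168.0, 345.0, 197.0], 0.86), ([355.0, 178.0, 369.0, 210.0], 0.73), ([327.0, 192.0, 343.0, 220.0], 0.6), ([201.0, 200.0, 320.0, 275.0], 0.17)]
clamp [([355.0, 178.0, 371.0, 210.0], 0.72), ([199.0, 200.0, 316.0, 279.0], 0.58)]
jaw_face [([198.0, 199.0, 317.0, 278.0], 0.76)]
foot_face [([254.0, 218.0, 264.0, 226.0], 0.38)]
trigger [([234.0, 231.0, 264.0, 248.0], 0.63)]
handle_grip [([237.0, 232.0, 269.0, 250.0], 0.21)]
0.7 [-1.04666072  0.05901313  0.47383694]
```

View pics/top0.png

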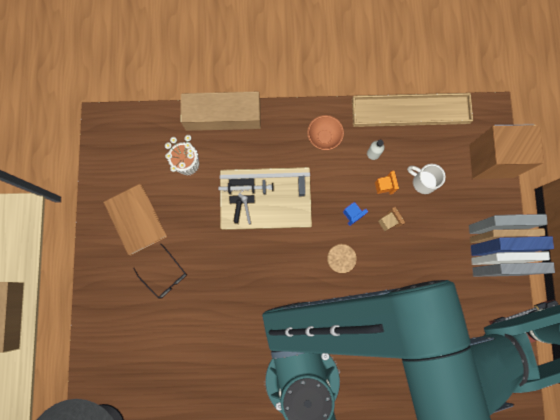

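View pics/side0.png

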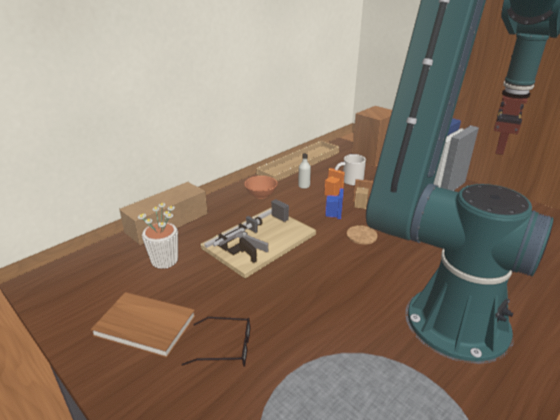

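The top view shows the clamp at about px (218–312, 168–231), with its fixed jaw on the right and its handle and trigger towards the robot. The oak bookend is at about (391, 220); the blue (355, 213) and orange (387, 184) ones are look-alikes. Next I'll measure from the depth.

```bash
cat > h.py <<'E'
import numpy as np, cv2
from plant import *
def cloud(c,d):
    m=imaging.camera_model(c); v,u=np.mgrid[:d.shape[0],:d.shape[1]]
    P=np.stack([(u-m["cx"])/m["fx"]*d,(v-m["cy"])/m["fy"]*d,d],-1)
    return (P-m["t"])@m["R"]
def proj(c,X):
    m=imaging.camera_model(c); q=m["R"]@np.array(X)+m["t"]; return q[0]/q[2]*m["fx"]+m["cx"],q[1]/q[2]*m["fy"]+m["cy"]
E
python3 - <<'E'
from h import *
from scipy import ndimage
np.set_printoptions(precision=4,suppress=True)
for c,boxC,boxB in (("top",(205,155,325,245),(375,202,412,238)),("side",(190,190,325,285),(350,172,375,215))):
    P=cloud(c,np.load(f"pics/{c}0.npy")); im=cv2.imread(f"pics/{c}0.png")
    def reg(b): 
        l,t,r,bb=b; return P[t:bb,l:r].reshape(-1,3),im[t:bb,l:r].reshape(-1,3).astype(int)
    p,col=reg(boxC); print(c,"table z",np.median(p[p[:,2]<.01][:,2]))
    b=p[(p[:,2]>.009)&(p[:,2]<.09)]
    r=cv2.minAreaRect(b[:,:2].astype(np.float32)*1000); print("clamp",r,np.round(np.median(b[(b[:,2]<.024)][:,2]),4))
    p,col=reg(boxB)
    k=(p[:,2]>.012)&(p[:,2]<.1); q=p[k]
    print("bookend all",cv2.minAreaRect(q[:,:2].astype(np.float32)*1000),q[:,2].max())
    for lo,hi in((.05,.067),(.075,.095)):
        w=q[(q[:,2]>lo)&(q[:,2]<hi)]; print(lo,len(w),w.mean(0),cv2.minAreaRect(w[:,:2].astype(np.float32)*1000))
c="top";im=cv2.imread("pics/top0.png")
a=cv2.resize(im[155:245,205:325],None,fx=6.6,fy=6.6,interpolation=cv2.INTER_CUBIC)[:594]
cv2.imwrite("pics/topz.png",a)
s=cv2.imread("pics/side0.png")
cv2.imwrite("pics/sidez.png",cv2.resize(s[160:285,190:380],None,fx=4.2,fy=4.2,interpolation=cv2.INTER_CUBIC))
E
```

```text
top table z 0.00039736183728570045
clamp ((587.6376342773438, 109.81216430664062), (394.67144775390625, 301.1777648925781), 88.88063049316406) 0.018
bookend all ((508.2282409667969, -318.175537109375), (59.21681594848633, 97.17501068115234), 21.723344802856445) 0.09290617552027468
0.05 175 [ 0.4967 -0.296   0.0598] ((496.575927734375, -295.75836181640625), (58.251869201660156, 42.73592758178711), 29.56360626220703)
0.075 86 [ 0.508  -0.3172  0.0847] ((508.2365417480469, -317.50543212890625), (58.925941467285156, 14.034173965454102), 27.744089126586914)
side table z -0.002221055571207572
clamp ((647.4277954101562, 91.86783599853516), (344.2669982910156, 401.43511962890625), 74.3989028930664) 0.0157
bookend all ((541.5806274414062, -347.3387451171875), (59.72477722167969, 208.51373291015625), 43.51931381225586) 0.08451591090782887
0.05 143 [ 0.5029 -0.2996  0.0578] ((538.0005493164062, -337.8536376953125), (56.08064270019531, 181.57371520996094), 46.674949645996094)
0.075 60 [ 0.5068 -0.3109  0.0804] ((508.56878662109375, -313.4833984375), (59.38267517089844, 18.912900924682617), 27.549245834350586)
```

View pics/topz.png

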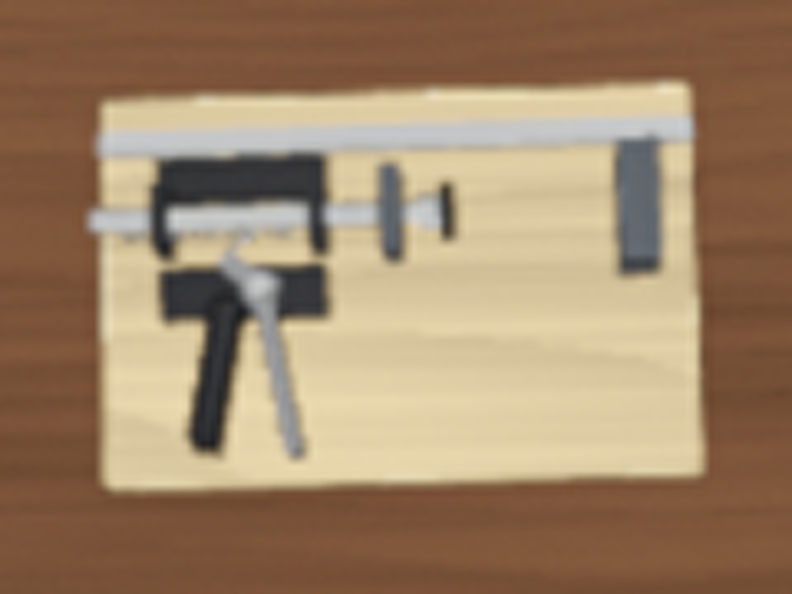

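View pics/sidez.png

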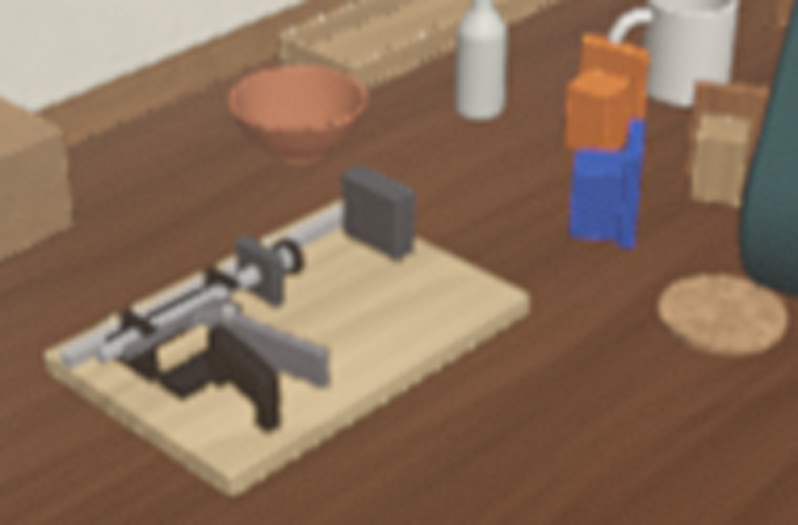

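The zoom shows the fixed jaw at the right, the foot at about (447, 210), and the trigger arm pointing down to (295, 455). The side view confirms the same layout. I'll refine the clamp fit, then grasp the bookend.

```bash
cat >> h.py <<'E'
def fitclamp(d):
    P=cloud("top",d)[160:238,210:322]; z=P[...,2]
    b=P[(z>.013)&(z<.021)]
    (cx,cy),(w,h),a=cv2.minAreaRect(b[:,:2].astype(np.float32)*1000)
    if w>h: w,h=h,w; a-=90
    return cx/1e3,cy/1e3,w,h,a
def down(yaw,flip=0):  # tool y along world angle yaw (deg)
    a=np.radians(yaw+180*flip); y=np.array([np.cos(a),np.sin(a),0]); z=np.array([0,0,-1.]); return np.stack([np.cross(y,z),y,z],1)
E
python3 - <<'E'
from h import *
np.set_printoptions(precision=4,suppress=True)
d=np.load("pics/top0.npy"); cx,cy,w,h,a=fitclamp(d); print(cx,cy,w,h,a)
t=np.radians(a); R=np.array([[np.cos(t),-np.sin(t)],[np.sin(t),np.cos(t)]]); o=np.array([cx,cy])-R@[0,-.005]; print("origin",o,"yaw",a)
P=cloud("top",d)[150:245,200:325].reshape(-1,3); q=P.copy(); q[:,:2]=(P[:,:2]-o)@R
k=(q[:,2]>.06)&(q[:,2]<.085)&(abs(q[:,0])<.1)&(abs(q[:,1])<.16)
s=q[k]*1000
f=s[s[:,1]<-90]; print("fixed jaw x",f[:,0].min(),f[:,0].max(),"y",f[:,1].min(),f[:,1].max(),"z",np.median(f[:,2]))
k=(q[:,2]>.055)&(q[:,2]<.085)&(abs(q[:,0]-.03)<.03)&(q[:,1]>-.06)&(q[:,1]<.05)
s=q[k]*1000; print("foot+plate",s[np.argsort(s[:,1])])
for y in(28,):
  for fl in (0,1):
    for X,yw in (((.499,-.3005,.15),y),((*(o+R@[.03,-.078]),.2),a),((*(o+R@[-.056,0.03]),.1),a+90)):
        j=solve_ik(X,down(yw,fl)); print(fl,j)
E
```

```text
0.5874967041015625 0.11831411743164062 201.49044799804688 331.8744812011719 0.2864871323108673
origin [0.5875 0.1233] yaw 0.2864871323108673
fixed jaw x -0.10190044947367709 58.67494374605955 y -150.3424985298615 -129.03632204278705 z 74.97510241575131
foot+plate [[ 40.1888 -45.7196  62.0289]
 [ 35.8555 -45.6934  66.5539]
 [ 32.4921 -45.6129  66.7141]
 [ 29.6822 -45.5003  64.3179]
 [ 27.0127 -45.3787  61.2277]
 [ 22.4029 -45.373   67.2752]
 [ 21.1836 -45.1628  57.241 ]
 [ 17.2704 -45.1158  60.0276]
 [ 40.4149 -42.4449  61.4324]
 [ 36.014  -42.4333  66.2575]
 [ 32.9905 -42.3314  64.8511]
 [ 30.321  -42.2052  61.785 ]
 [ 26.4979 -42.1574  64.0784]
 [ 23.2691 -42.0693  63.6142]
 [ 21.0347 -41.9109  58.3984]
 [ 17.5835 -41.8378  58.9646]
 [ 14.898  -41.7097  55.8195]
 [ 33.7158 -39.0249  61.9461]
 [ 27.4426 -38.8331  60.0873]
 [ 21.7423 -38.5947  55.4619]
 [ 35.0848 -35.6512  56.0838]
 [ 31.6322 -35.5807  56.5673]
 [ 27.538  -35.567   60.0779]
 [ 24.9881 -35.418   56.3613]
 [ 26.616  -32.3995  64.8336]
 [ 35.4138 -32.3523  55.0035]
 [ 21.5041 -32.0907  57.4909]
 [ 24.4853 -28.947   59.62
[... 2799 characters left out ...]
.3901  33.172   57.545 ]
 [ 23.4296  33.3588  57.2075]
 [ 27.0501  33.3837  55.8985]
 [ 20.4868  33.531   55.3027]
 [ 32.9917  36.3058  59.8154]
 [ 19.9212  36.608   58.463 ]
 [ 26.6607  39.7637  58.6094]
 [ 30.7595  39.9408  55.0852]
 [ 26.4244  42.9327  60.1593]
 [ 33.707   43.0159  57.3815]
 [ 23.3199  43.0587  59.0578]
 [ 30.8061  43.2077  55.3051]
 [ 25.1677  45.7629  66.5033]
 [ 27.6777  49.8317  55.1491]]
0 [-37.8496  23.3688  93.5129  -0.      63.1183 -65.8496]
0 [-2.1767 23.2977 85.5758 -0.     71.1265 -2.4632]
0 [  8.9094  24.8419  99.9811  -0.      55.177  -81.3771]
1 [-37.8496  23.3688  93.5129  -0.      63.1183 114.1504]
1 None
1 [ 8.9094 24.8419 99.9811 -0.     55.177  98.6229]
```

The board length came out as 332 mm instead of 300, because stray points beyond the board got in. I'll clean up the fit and recheck it against the jaw face.

Run:
```python
from h import *
np.set_printoptions(precision=4,suppress=True)
d=np.load("pics/top0.npy"); P=cloud("top",d)
z=P[...,2]; m=((z>.010)&(z<.024)).astype(np.uint8); m[:160]=0;m[238:]=0;m[:,:210]=0;m[:,322:]=0
m=cv2.morphologyEx(m,cv2.MORPH_OPEN,np.ones((5,5),np.uint8))
b=P[m>0]; (cx,cy),(w,h),a=cv2.minAreaRect(b[:,:2].astype(np.float32)*1000); print(cx,cy,w,h,a)
# edge lines: per column (right/left edge) median extremes
x,y=b[:,0],b[:,1]
bins=np.arange(x.min()+.01,x.max()-.01,.006)
for nm,fn in(("hi",np.max),("lo",np.min)):
    e=[(u,fn(y[(x>=u)&(x<u+.006)])) for u in bins]; e=np.array(e); e=e[abs(e[:,1]-np.median(e[:,1]))<.006]
    s=np.polyfit(e[:,0],e[:,1],1); print("y",nm,np.median(e[:,1]),"yaw",-np.degrees(s[0]),len(e))
bins=np.arange(y.min()+.02,y.max()-.02,.006)
for nm,fn in(("hi",np.max),("lo",np.min)):
    e=np.array([(u,fn(x[(y>=u)&(y<u+.006)])) for u in bins if ((y>=u)&(y<u+.006)).any()]); e=e[abs(e[:,1]-np.median(e[:,1]))<.006]
    s=np.polyfit(e[:,0],e[:,1],1); print("x",nm,np.median(e[:,1]),"yaw",-np.degrees(s[0]),len(e))
k=(z>.066)&(z<.085); k[:160]=0;k[238:]=0;k[:,:290]=0;k[:,322:]=0
j=P[k]; print("jaw top",cv2.minAreaRect(j[:,:2].astype(np.float32)*1000), j.min(0),j.max(0))
```

```text
587.2047729492188 105.40321350097656 297.8747253417969 199.72555541992188 89.74047088623047Traceback (most recent call last):
  File "<stdin>", line 11, in <module>
    return _wrapreduction(a, np.maximum, 'max', axis, None, out,
                          keepdims=keepdims, initial=initial, where=where)
    return ufunc.reduce(obj, axis, dtype, out, **passkwargs)
           ~~~~~~~~~~~~^^^^^^^^^^^^^^^^^^^^^^^^^^^^^^^^^^^^^
ValueError: zero-size array to reduction operation maximum which has no identity
```

The clamp is now consistent: 298×200 mm, origin at about (0.587, 0.110), yaw about −0.2°, and the jaw face at −116 against −115 given. Next: grasp the bookend.

```bash
cat >> h.py <<'E'
O=np.array([.5872,.1102]); YAW=-.2
def C(x,y,z):
    a=np.radians(YAW); return np.array([O[0]+x*np.cos(a)-y*np.sin(a),O[1]+x*np.sin(a)+y*np.cos(a),z])
E
python3 - <<'E'
from h import *
R=down(28.3); X=np.array([.4962,-.2952,.15])
ctrl.move_pose(X,R)
X[2]=.026; print(ctrl.move_straight(X,max_speed=.1,contact_N=6))
fingers.clamp(15); s=ctrl.sense(); print(s["t"],s["gripper_width"],s["grip_force"],s["position"])
X[2]=.175; ctrl.move_straight(X,max_speed=.15); s=ctrl.sense(); print(s["t"],s["gripper_width"],s["force"])
ctrl.move_pose(C(.03,-.077,.20),down(YAW))
p,d=imaging.capture("top"); s=ctrl.sense(); print(s["t"],s["position"],s["gripper_width"])
p2,d2=imaging.capture("side")
a=np.hstack([cv2.resize(x,(400,300)) for x in(p[120:270,190:390],p2[110:290,170:410])])
cv2.imwrite("pics/g1.png",a[:,:,::-1])
E
```

```text
False
4.4417 0.03996602722326029 14.956614822149277 [ 0.49627765 -0.29520851  0.02597968]
5.5833 0.03979097675577435 [-0.80332985  0.37613182 -1.4324494 ]
6.95 [0.61669625 0.03197403 0.19960689] 0.04008624301756364
```

View pics/g1.png

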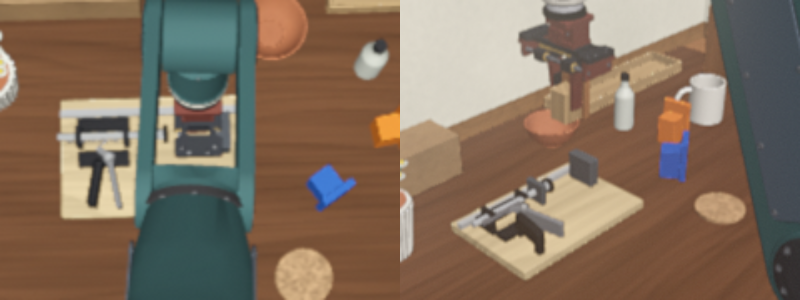

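The bookend is held upright, 40 mm wide between the pads and square above the gap. Lowering it now.

Run:
```python
from h import *
ctrl.move_straight(C(.03,-.077,.055),max_speed=.12)
print(ctrl.move_straight(C(.03,-.077,.042),max_speed=.02,contact_N=4)); s=ctrl.sense(); print(s["position"],s["force"])
fingers.gripper_open(); ctrl.pause(.2)
ctrl.move_straight(C(.03,-.077,.2),max_speed=.15)
fingers.clamp(10)
ctrl.move_pose(C(-.056,-.01,.16),down(YAW+90))
print(ctrl.sense()["t"])
p,d=imaging.capture("top"); np.save("pics/top2.npy",d)
p2,d2=imaging.capture("side"); np.save("pics/side2.npy",d2); cv2.imwrite("pics/side2.png",p2[:,:,::-1])
a=np.hstack([cv2.resize(x,(400,300)) for x in(p[140:260,190:350],p2[170:290,190:350])])
cv2.imwrite("pics/g2.png",a[:,:,::-1])
```

```text
True
[0.61687189 0.03309234 0.04379579] [0.22300653 0.82779053 3.84974827]
13.825
```

View pics/g2.png

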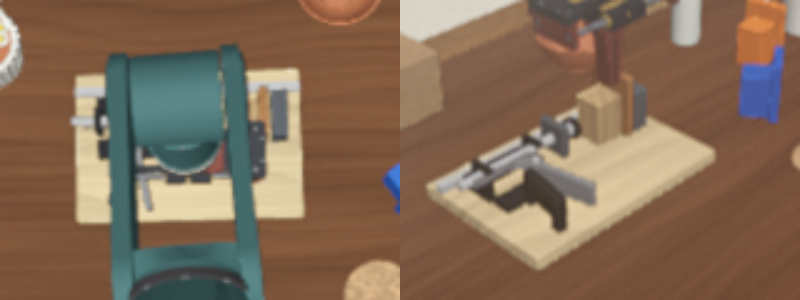

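The bookend stands upright against the jaw side with the fingers clear. Next I'll go down beside the trigger, find contact, and do one logged squeeze.

```bash
cat >> h.py <<'E'
ZT=.040
def fy(): 
    s=ctrl.sense(); return np.array(s["position"]),np.array(s["force"]),s["t"]
def squeeze(y0,y1,step,f0,fmax=99):
    """push the tool from clamp y0 to y1, logging force on it along +y (negative = trigger pushes back)"""
    y=y0; L=[]
    while y<y1-1e-9:
        y=min(y+step,y1); ctrl.move_straight(C(-.056,y,ZT),max_speed=.06)
        p,f,t=fy(); F=f0-f[1]; L.append((round(y*1e3,1),round(F,1)))
        if F>fmax: break
    print(L,"t",round(t,2)); return y
E
python3 - <<'E'
from h import *
np.set_printoptions(precision=4,suppress=True)
ctrl.move_straight(C(-.056,.012,.1),max_speed=.2); print(ctrl.move_straight(C(-.056,.012,ZT),max_speed=.1,contact_N=5))
f0=fy()[1][1]; print("f0",fy())
r=ctrl.move_straight(C(-.056,.045,ZT),max_speed=.03,contact_N=2.0); p,f,t=fy(); print(r,p,f,t)
y=(p[1]-O[1]); print("contact y",y)
squeeze(y,.050,.004,f0,fmax=25)
print(ctrl.sense()["t"])
E
```

```text
False
f0 (array([0.5318, 0.1224, 0.0405]), array([ 0.2163, -0.0874,  0.8584]), 15.1417)
True [0.5311 0.1487 0.0398] [ 1.2201 -3.7213  3.153 ] 15.975
contact y 0.038483613198840236
[(np.float64(42.5), np.float64(5.7)), (np.float64(46.5), np.float64(5.6)), (50.0, np.float64(6.1))] t 16.73
16.725
```

Run:
```python
from h import *
f0=-.09
y=squeeze(.050,.055,.001,f0,fmax=14)
s=ctrl.sense(); print(np.round(s["force"],1),s["position"])
ctrl.move_straight(C(-.056,.030,ZT),max_speed=.15)
p,d=imaging.capture("side")
P=cloud("side",d); cv2.imwrite("pics/g3.png",cv2.resize(p[170:290,190:350],(800,600),interpolation=cv2.INTER_CUBIC)[:,:,::-1])
print(ctrl.sense()["t"],fy()[1])
```

```text
[(51.0, np.float64(7.7)), (52.0, np.float64(9.3)), (53.0, np.float64(9.9)), (54.0, np.float64(10.0)), (55.0, np.float64(9.8))] t 17.98
[-3.7 -9.9  4.4] [0.5292515  0.16323173 0.03965633]
18.3417 [ 0.29672198  0.33292834 -0.50450858]
```

View pics/g3.png

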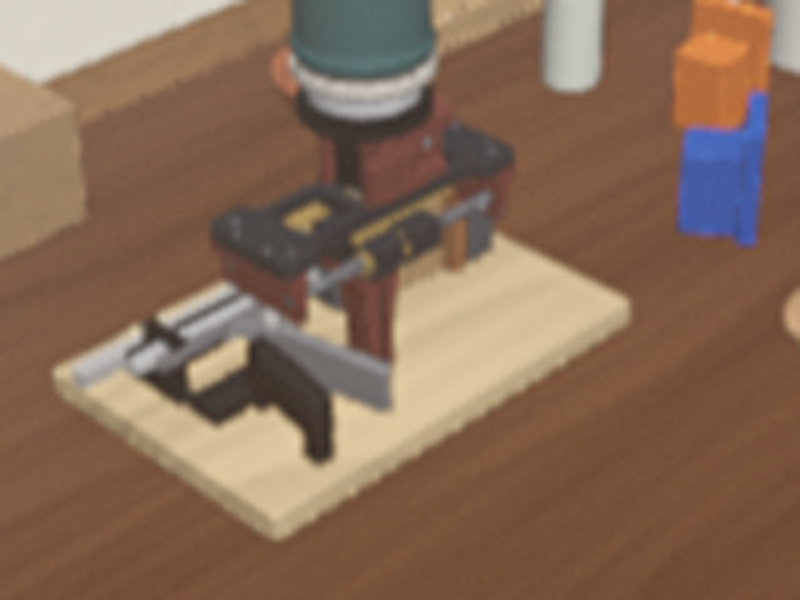

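The trigger is fully released and the rod has advanced a little. Unloaded drive force is about 10 N, so about 15 N at the right pressure agrees with the given figure. Carrying on pumping with a force guard.

Run:
```python
from h import *
for i in range(3):
    f0=fy()[1][1]
    ctrl.move_straight(C(-.056,.042,ZT),max_speed=.1)
    squeeze(.042,.0585,.0015 if i==0 else .003,f0,fmax=13)
    s=ctrl.sense(); print("actual y",s["position"][1]-O[1])
    ctrl.move_straight(C(-.056,.031,ZT),max_speed=.12); ctrl.pause(.1)
p,d=imaging.capture("side"); cv2.imwrite("pics/side4.png",p[:,:,::-1])
a=np.hstack([cv2.resize(x[190:270,190:300],(400,290),interpolation=cv2.INTER_CUBIC) for x in(cv2.imread("pics/side0.png"),p[:,:,::-1])]); cv2.imwrite("pics/g4.png",a)
print(ctrl.sense()["t"])
```

```text
[(43.5, np.float64(3.6)), (45.0, np.float64(3.5)), (46.5, np.float64(7.0)), (48.0, np.float64(7.2)), (49.5, np.float64(6.5)), (51.0, np.float64(9.0)), (52.5, np.float64(9.8)), (54.0, np.float64(10.9)), (55.5, np.float64(10.5)), (57.0, np.float64(10.8)), (58.5, np.float64(11.9))] t 21.36
actual y 0.05663701385813842
[(45.0, np.float64(5.2)), (48.0, np.float64(5.5)), (51.0, np.float64(7.4)), (54.0, np.float64(9.7)), (57.0, np.float64(10.3)), (58.5, np.float64(10.6))] t 23.59
actual y 0.05655164524965643
[(45.0, np.float64(5.1)), (48.0, np.float64(7.1)), (51.0, np.float64(7.4)), (54.0, np.float64(8.8)), (57.0, np.float64(11.3)), (58.5, np.float64(12.4))] t 25.82
actual y 0.05638790835274375
26.35
```

View pics/g4.png

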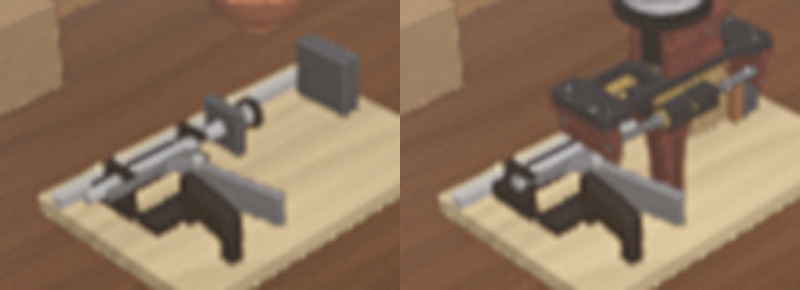

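The rod end has moved about 6 px right and 4 px up, so about 25 mm, and the foot should now be near the block. Next pump in finer steps with the force guard.

Run:
```python
from h import *
print(np.array(proj("side",C(.03,.13,.05)))-proj("side",C(.03,.155,.05)))
f0=fy()[1][1]; print(f0)
ctrl.move_straight(C(-.056,.048,ZT),max_speed=.1)
squeeze(.048,.0585,.0015,f0,fmax=14)
ctrl.pause(.2); p,f,t=fy(); print("settled",f0-f[1],p[1]-O[1],t)
q,d=imaging.capture("side"); cv2.imwrite("pics/side5.png",q[:,:,::-1])
cv2.imwrite("pics/g5.png",np.hstack([cv2.resize(x[190:270,190:300],(400,290),interpolation=cv2.INTER_CUBIC) for x in(cv2.imread("pics/side4.png"),q[:,:,::-1])]))
```

```text
[ 6.86446111 -3.56758335]
-0.9996224003865211
[(49.5, np.float64(7.3)), (51.0, np.float64(10.5)), (52.5, np.float64(12.6)), (54.0, np.float64(14.9))] t 27.67
settled 14.693929128275833 0.051615471118944586 27.8667
```

View pics/g5.png

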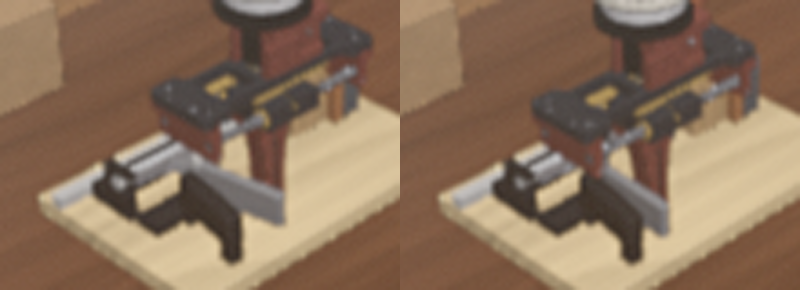

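Force is 14.7 N and rising with little travel, so the foot may already be loaded. I'll check in one composite whether the facing board has reached the fixed jaw.

Run:
```python
from h import *
q,d=imaging.capture("top"); cv2.imwrite("pics/top5.png",q[:,:,::-1]); np.save("pics/top5.npy",d)
S=[cv2.imread(f"pics/side{i}.png") for i in(2,4,5)]
r=lambda x:cv2.resize(x,(266,300),interpolation=cv2.INTER_NEAREST)
A=np.hstack([r(s[192:237,260:300]) for s in S])
B=np.hstack([r(s[225:258,200:230]) for s in S[:1]+S[2:]]+[r(q[160:210,270:314,::-1])])
cv2.imwrite("pics/g6.png",np.vstack([A,B]))
print("jaw face px",proj("side",C(0,-.115,.075)),proj("side",C(.06,-.115,.075)),"board outer top now if touching",proj("side",C(.0,-.115,.103)),proj("side",C(0,-.103,.103)),"px/mm",np.array(proj("side",C(0,-.103,.1)))-proj("side",C(0,-.104,.1)))
```

```text
jaw face px (np.float64(285.10230631149307), np.float64(206.55594707730378)) (np.float64(271.8592168571112), np.float64(199.89346824870378)) board outer top now if touching (np.float64(285.1539789204591), np.float64(198.859572787907)) (np.float64(282.4589599941118), np.float64(200.221310217813)) px/mm [-0.22539072  0.11424562]
```

View pics/g6.png

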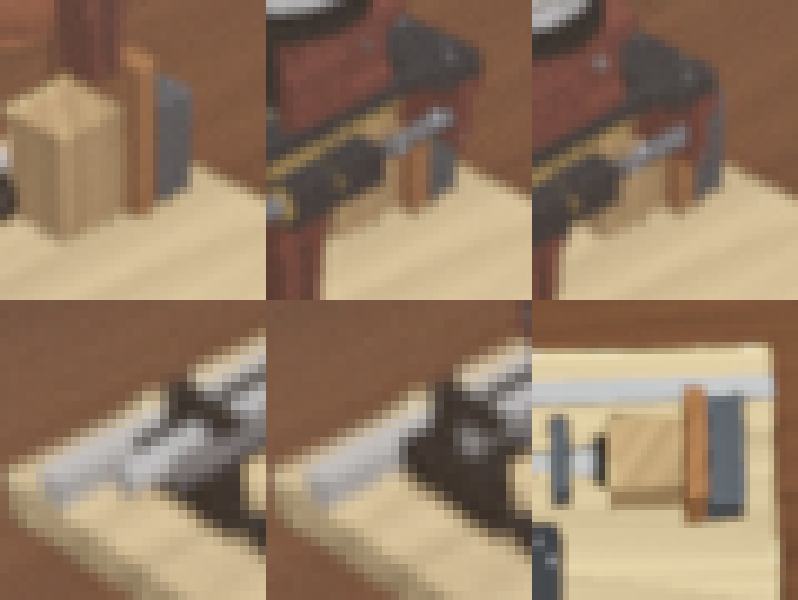

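The top view (lower right) shows the facing board flush on the fixed jaw and the foot on the block. I'll measure the foot compression from plate-to-foot spacing before and now, with sub-pixel edges.

Run:
```python
from h import *
a=cv2.imread("pics/top0.png",0).astype(float); b=cv2.imread("pics/top5.png",0).astype(float)
print("exp rows: plate x8..52",[round(float(proj('top',C(x,-.03,.07))[1]),1) for x in(.052,.042,.03,.018,.008)])
def show(n,im,rows,c0,c1): print(n,c0,[int(v) for v in im[rows[0]:rows[1],c0:c1].mean(0)])
show("top0 plate low",a,(188,193),255,290); show("top5 plate low",b,(188,193),255,320)
show("top0 foot",a,(183,187),255,290); show("top5 foot",b,(183,187),255,320)
show("top0 plate hi",a,(180,182),255,290); show("top5 plate hi",b,(180,182),255,320)
print("px/mm",proj("top",C(.03,-.05,.065))[0]-proj("top",C(.03,-.04,.065))[0],"jaw face px z75/65",proj("top",C(.01,-.115,.075))[0],"z70 -.039",proj("top",C(.012,-.039,.072))[0])
```

```text
exp rows: plate x8..52 [179.1, 182.1, 185.7, 189.4, 192.4]
top0 plate low 255 [170, 194, 193, 193, 193, 193, 182, 147, 103, 96, 101, 158, 200, 200, 196, 196, 178, 114, 131, 179, 200, 200, 200, 199, 200, 199, 200, 200, 200, 199, 200, 200, 199, 200, 200]
top5 plate low 255 [79, 79, 79, 79, 79, 78, 79, 78, 108, 169, 196, 196, 195, 194, 193, 196, 200, 181, 114, 94, 102, 157, 197, 197, 187, 149, 116, 153, 169, 164, 160, 156, 154, 156, 157, 155, 153, 149, 147, 130, 113, 137, 136, 126, 104, 104, 103, 102, 101, 111, 163, 200, 201, 201, 183, 119, 93, 93, 94, 94, 93, 93, 93, 93, 93]
top0 foot 255 [176, 194, 189, 191, 193, 194, 179, 132, 103, 98, 113, 160, 189, 187, 186, 178, 139, 63, 114, 177, 199, 199, 198, 198, 198, 197, 195, 195, 195, 194, 194, 194, 194, 194, 194]
top5 foot 255 [79, 79, 79, 79, 78, 80, 80, 108, 168, 194, 191, 191, 191, 192, 193, 193, 193, 174, 113, 100, 105, 150, 189, 188, 171, 109, 59, 131, 177, 174, 174, 177, 178, 175, 170, 168, 170, 173, 175, 155, 116, 137, 140, 127, 98, 103, 102, 101, 102, 115, 161, 193, 194, 195, 177, 105, 92, 94, 95, 95, 96, 96, 96, 96, 96]
top0 plate hi 255 [186, 204, 203, 204, 204, 204, 191, 144, 107, 107, 147, 191, 206, 205, 205, 205, 204, 203, 204, 206, 205, 205, 205, 205, 205, 205, 204, 205, 204, 204, 204, 204, 204, 203, 204]
top5 plate hi 255 [79, 79, 79, 79, 79, 79, 109, 174, 206, 206, 205, 205, 206, 206, 206, 206, 195, 157, 106, 100, 127, 177, 206, 207, 205, 202, 190, 173, 176, 177, 177, 175, 172, 174, 179, 178, 172, 168, 171, 155, 115, 135, 139, 127, 95, 102, 101, 100, 101, 113, 165, 200, 202, 202, 182, 100, 87, 90, 91, 91, 91, 91, 92, 92, 92]
px/mm 3.0698311759044827 jaw face px z75/65 298.7027725553225 z70 -.039 275.17042718697445
```

The plate-to-foot spacing shrank by about 1.8 px, so the foot is pushed in about 6 mm. That agrees with the 14.7 N on the trigger. Handing in while holding.

Run:
```python
from h import *
p,f,t=fy(); print(f,t); print(order.close_job())
```

```text
[ -1.34479534 -14.64662289   5.41194915] 27.9667
the job is handed in; nothing more can be done
None
```

I handed the job in at 28.0 s with the bookend clamped flush on the fixed jaw, the foot pushed in about 6 mm by my image measurement, and the arm still holding the trigger at about 14 N; the judge's verdict was not shown.

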